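# Pop open the label printer's roll hatch

### The arm

A 7-joint arm with a two-finger parallel gripper is mounted at the origin on a cart in front of the work surface, level with it; the furniture and walls round the work are solid. World frame = base frame: x ahead of the robot, y to its left, z up, the work surface at z = 0. Lengths are in m, angles in rad, forces in N, time in s.
With the tool pointing down it reaches from about 0.4 to 0.85 m from the base axis. Payload 10.4 kg.
Tool frame: the origin (TCP) lies between the finger pads; the fingertips stand 11 mm ahead of it and the grasp point (between the pads) lies 8 mm behind it; z points along the fingers, y is the direction in which the jaws open and shut (so a half turn about z gives the same grasp; the last joint's range is limited). The gripper opens to 87 mm and grips with 3 to 60 N. Pads are 19 mm wide; open, the fingers measure 117 mm over their backs; the gripper's body (75 mm by 190 mm) begins 51 mm behind the grasp point.
Start: joints at [-1.235, 0.332, -0.065, 1.46, 0.022, 1.35, -0.088], TCP at [0.219, 0.585, 0.234] pointing down, gripper open.
Joint ranges: [-2.6, 2.6], [-0.5, 2.12], [-1.47, 1.34], [0.16, 2.42], [-1.27, 4.41], [0.06, 2.06], [-2.6, 2.6]. Speed limits (rad/s): [2.22, 2.22, 2.79, 2.79, 3.14, 3.14, 3.14].

### API

Orientations are given as a unit quaternion [x, y, z, w].
In Python, from bench import r, eyes gives the robot as it stands.
- The arm moves only by the shell command python3 -m inch 'ROWS' [FORCE]. ROWS is a JSON object of lists of equal length, an entry for each row: "translation": the shift along the world's x, y, z scaled (see below), a list of three; "rot": the turn, a rotation vector about the world's x, y, z scaled (see below), a list of three; "jaw": the finger opening in mm, from 0 to 87. In form: {"translation": [[tx, ty, tz], ...], "rot": [[ax, ay, az], ...], "jaw": [jaw, ...]}. A call has 1 to 20 rows; each row is the pose to reach, as a shift and turn from the pose measured when the call began; what a row does not reach only later rows make up. The controller multiplies each number of a shift by 100 mm and each number of a turn by 60 degrees. A row lasts 1/10 s, in which the tool goes at most 50 mm and 8.59 degrees, less where a joint would pass 70% of its speed; a pose out of reach is approached as far as the arm can. A call with a number of a shift or a turn outside -1 to 1 is refused whole. A call with a gripper value outside its range is refused whole. The fingers move at their own pace and stop on an object; FORCE is the grip in N (left out, the last holds). Time passes only in rows, so rows that repeat a pose let the fingers close. It gives the time, the measured TCP pose, the force and the opening at its end, in the units of the state.
- r.read_state(): the state, without advancing time (a new reading comes with each control period).
- eyes.camera(name): name is "scene" or "top"; returns the picture (480x640x3 uint8, blue, green, red); there is no depth.
- eyes.calibration(name): a dict with "fx", "fy", "cx", "cy" (pixels), "R" (3x3) and "t" (3): a world point X has camera coordinates R X + t. Camera axes: x right, y down, z forward; pixel columns grow to the right and rows downward; lengths in m; the calibration is good to about 2 mm. A picture is of the moment at which its call begins. calibration takes no time and is no camera call.
- r.close_job(): hands the job in, once; it reports no verdict.
The state is a dict: "time": time; "joint_positions": joint angles; "joint_vel": joint speeds; "joint_torque": joint torques, N m; "ee_pos": TCP position; "eef_rot": TCP orientation; "ft_force": force on the tool from outside, world axes, zero at the start; "torque": the same for the moment, N m; "width": finger opening in m.
Only numpy, scipy, OpenCV 4.12 (cv2) and the standard library are available. Lean on these libraries where they do the work, as an engineer would, in place of code of your own. Each camera call takes 0.05 s, during which the arm holds its last target. There are 200 camera calls.

### The job

The label printer is out of labels: with the fingertips, press its grey roll hatch once at the blue mark, right down, then let go so that the push-push latch lets the hatch pop up by itself. Leave the hatch standing ajar as it popped, with the hand clear of it: do not lift it further, push it back down or press the green feed button. The label rolls, the masking tape and the marker stay where they are.

Things in the scene. Friction and masses are not known exactly. Their poses are not given: they have to be found in the camera images.
- hatch_press (a point): Centre of the round blue mark (23 mm across) on top of the grey roll hatch; moves with it. x points to the hinge, y to the printer's left, z up. The hatch is a 100 x 76 mm panel, level with the white top round it when latched; the mark is 27 mm behind its front edge, 75 mm before the hinge line, half-way across. Press straight down: about 4 N releases it 3 to 4 mm down; firm stop at 5 mm.
- printer_top (a point): Centre of the top of the white label printer, 88 mm above the table. The printer is 180 mm (x, front to back) x 150 mm (y) x 88 mm and stands fast on the table. The x axis points from its front (side with the label slot) to its back, y to its left, z up.
- hatch (a joint): Angle of the roll hatch about the hinge along its rear edge, rad. 0 latched and flush; negative pressed in (releases beyond about -0.04, stop at -0.065); positive open. Once let go it rises on its own spring, pushing up with under 5 N, and rests ajar at about 0.47, the mark then 34 mm higher. It could be swung on by hand to 1.4.
- latch_pin (a joint): Sideways position (m) of the latch's sprung pin, hidden under the hatch. 0 while latched; about +0.0045 once the press has released it, up to +0.010 while the hatch rises; below -0.003 only when the open hatch is pushed back down into the latch, which would lock it again.
- feed_button (a joint): Green round feed button (18 mm across) in a black ring on the printer's front deck, 64 mm in front of the printer's middle and 40 mm to its right, standing 20 mm above the printer's top; the value is its travel (m), 0 up, 0.004 fully pressed. To be left alone.
- label_roll_1: White label roll standing flat, 72 mm across, 50 mm high; origin at the centre of its underside. Bystander, loose.
- label_roll_2: Smaller white label roll standing flat, 54 mm across, 32 mm high; origin at the centre of its underside. Bystander, loose.
- masking_tape: Roll of tan masking tape lying flat, 96 mm across, 25 mm high; origin at the centre of its underside. Bystander, loose.
- marker_1: Black marker pen lying flat, 135 mm long (its x axis), 18 mm high; origin under its middle. Bystander, loose.

How it is judged:
By the outcome, as a careful person would: the job done as asked, in the order asked, and still so for the second after the job is handed in, with the robot touching nothing.
It also fails if it takes over 32 s, if anything falls off the work surface, if the arm or the gripper's body presses on something with over 40 N, if the wrist force passes 120 N, or if a joint passes its speed limit or range.

## Working session

There is one attempt and no reset: what is moved stays moved. The work goes in short steps, Python scripts to look and compute and a shell command to move; the robot and the scene stay as the last step left them, time stands still between calls to the robot, and variables do not carry over. Pictures are saved under pics/ and viewed, about 8 in all and at most 12, crops included, and the job is handed in when it is done.

```bash
mkdir -p pics; ls; python3 - <<'E'
from bench import r, eyes
import cv2
for n in("top","scene"):
    cv2.imwrite(f"pics/{n}0.png",eyes.camera(n)); c=eyes.calibration(n); print(n,c)
s=r.read_state();print(s["time"],s["ee_pos"],s["eef_rot"],s["ft_force"],s["width"])
E
```

```text
pics
top {'fx': 576.9978439041497, 'fy': 576.9978439041497, 'cx': 311.6523233213903, 'cy': 241.19360061265004, 'R': array([[-5.48835615e-04, -9.99998661e-01, -1.54197671e-03],
       [-9.76606839e-01,  8.67570565e-04, -2.15030996e-01],
       [ 2.15032045e-01,  1.38788833e-03, -9.76606007e-01]]), 't': array([-0.02077786,  0.51582214,  1.17713708])}
scene {'fx': 524.7381997033492, 'fy': 524.7381997033492, 'cx': 317.7795497687018, 'cy': 240.162395523766, 'R': array([[ 0.74335596, -0.668546  ,  0.02163711],
       [-0.44384794, -0.51719801, -0.73178222],
       [ 0.50042074,  0.53437109, -0.68119499]]), 't': array([-0.37632006,  0.25864964,  1.00142164])}
0.1 [0.21933592 0.58490848 0.23284764] [ 1.78406483e-01  9.83956673e-01 -6.18697992e-04 -9.42648768e-05] [-0.22167262  0.1463251   0.03390255] 0.08694173430011087
```

View pics/top0.png

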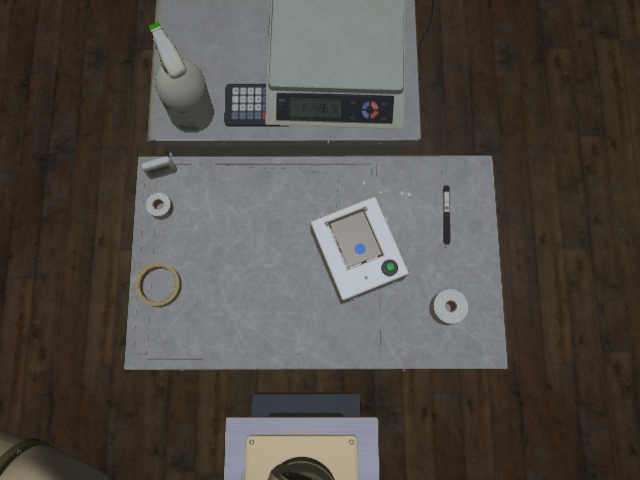

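View pics/scene0.png

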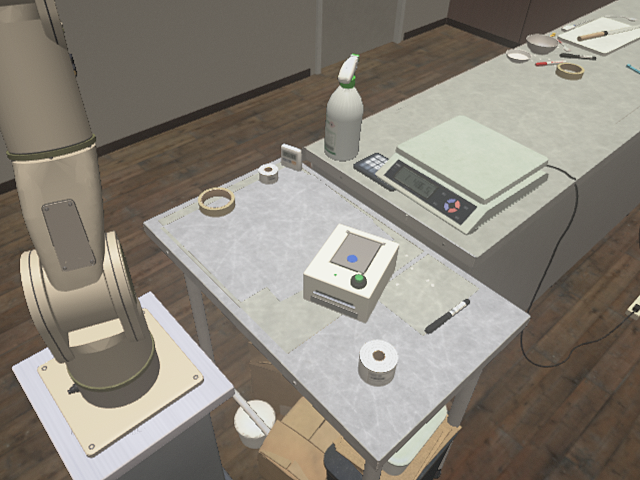

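The top view shows the printer with its blue mark at about (360,249) and the green button at (390,267). In the scene view the mark is at about (352,259). The bystanders are well away from the printer.

```bash
cat >h.py <<'E'
import numpy as np, cv2
from bench import r, eyes
def ray(n,uv):
    c=eyes.calibration(n);R=np.array(c["R"]);t=np.array(c["t"])
    return -R.T@t, R.T@np.array([(uv[0]-c["cx"])/c["fx"],(uv[1]-c["cy"])/c["fy"],1])
def at_z(n,uv,z):
    o,d=ray(n,uv);return o+d*(z-o[2])/d[2]
def tri(a,b):
    A=[];B=[]
    for n,uv in(("top",a),("scene",b)):
        o,d=ray(n,uv);d/=np.linalg.norm(d);P=np.eye(3)-np.outer(d,d);A.append(P);B.append(P@o)
    return np.linalg.lstsq(np.vstack(A),np.hstack(B),rcond=None)[0]
def blob(im,lo,hi,box):
    x0,y0,x1,y1=box
    m=cv2.inRange(cv2.cvtColor(im[y0:y1,x0:x1],cv2.COLOR_BGR2HSV),lo,hi)
    k,_,st,ce=cv2.connectedComponentsWithStats(m)
    if k<2:return None
    i=1+np.argmax(st[1:,4]);return ce[i]+[x0,y0],st[i]
BLUE=((100,110,60),(130,255,255));GREEN=((45,100,40),(85,255,255))
E
python3 - <<'E'
from h import *
ims={n:cv2.imread(f"pics/{n}0.png") for n in("top","scene")}
bx={"top":(310,195,410,300),"scene":(300,220,400,320)}
for nm,c,z in(("blue",BLUE,.088),("green",GREEN,.108)):
    p={n:blob(ims[n],*c,bx[n]) for n in ims}
    print(nm,p,[at_z(n,p[n][0],z).round(4) for n in ims],tri(p["top"][0],p["scene"][0]).round(4))
for uv in((311,221),(376,198),(408,271),(343,299)): print(uv,at_z("top",uv,.088).round(4))
im=ims["top"][190:305,305:415];cv2.imwrite("pics/crop0.png",cv2.resize(im,None,fx=5,fy=5,interpolation=cv2.INTER_CUBIC))
E
```

```text
blue {'top': (array([359.58333333, 248.41666667]), array([45, 49, 10, 10, 84], dtype=int32)), 'scene': (array([351.83018868, 258.1509434 ]), array([47, 35, 10,  7, 53], dtype=int32))} [array([ 0.4933, -0.1206,  0.088 ]), array([ 0.4925, -0.1215,  0.088 ])] [ 0.4935 -0.1207  0.0867]
green {'top': (array([389.85714286, 266.46428571]), array([76, 68,  9,  8, 56], dtype=int32)), 'scene': (array([358.8, 276.7]), array([55, 55,  8,  5, 30], dtype=int32))} [array([ 0.4518, -0.1796,  0.108 ]), array([ 0.4507, -0.1817,  0.108 ])] [ 0.4524 -0.1801  0.1054]
(311, 221) [ 0.5521 -0.0198  0.088 ]
(376, 198) [ 0.6022 -0.1574  0.088 ]
(408, 271) [ 0.4458 -0.2193  0.088 ]
(343, 299) [ 0.3882 -0.0849  0.088 ]
```

View pics/crop0.png

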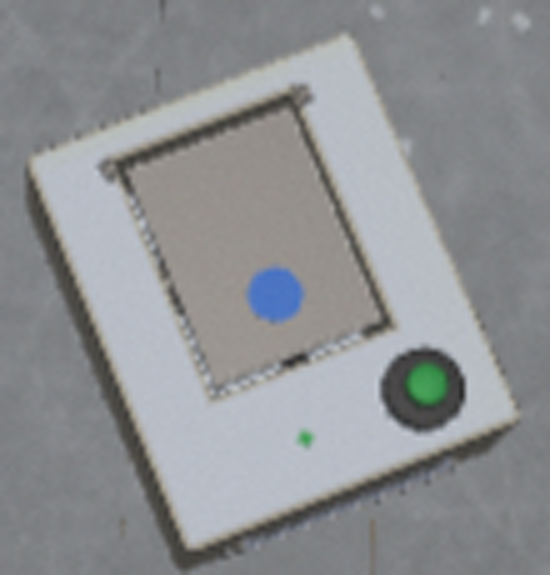

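The mark is at (0.493, -0.121, 0.088), and the two views agree within about 2 mm. The printer is yawed about 21.6°, and the button's offset from the mark matches the given sizes. I'll swing over at height, close the fingers and turn the jaw axis onto the printer's y axis (−138° in total, which keeps joint 7 mid-range).

```bash
python3 -m inch '{"translation":[[0.4,-0.4,0],[0.8,-0.8,0],[0.8,-0.8,0]],"rot":[[0,0,-0.14],[0,0,-0.28],[0,0,-0.28]],"jaw":[0,0,0]}' 10
python3 -m inch '{"translation":[[0.4,-0.5,0],[0.7,-0.95,0],[0.7,-0.95,0]],"rot":[[0,0,-0.14],[0,0,-0.28],[0,0,-0.28]],"jaw":[0,0,0]}'
```

```text
time: 0.4
ee_pos: [0.3045, 0.5005, 0.2327]
eef_rot: [0.326, 0.945, -0.001, 0.001]
ft_force: [1.1, 0.6, -0.1]
width: 0.0705
time: 0.7
ee_pos: [0.3774, 0.4015, 0.2326]
eef_rot: [0.465, 0.885, -0.002, 0.002]
ft_force: [0.5, -0.4, 0.9]
width: 0.0469
```

```bash
python3 -m inch '{"translation":[[0.3,-0.5,0],[0.6,-1,0],[0.6,-1,0]],"rot":[[0,0,-0.14],[0,0,-0.28],[0,0,-0.28]],"jaw":[0,0,0]}'
python3 -m inch '{"translation":[[0.2,-0.5,0],[0.4,-1,0],[0.4,-1,0]],"rot":[[0,0,-0.14],[0,0,-0.28],[0,0,-0.28]],"jaw":[0,0,0]}'
python3 -m inch '{"translation":[[0.1,-0.5,0],[0.2,-1,0],[0.2,-1,0]],"rot":[[0,0,-0.14],[0,0,-0.28],[0,0,-0.28]],"jaw":[0,0,0]}'
python3 -m inch '{"translation":[[0,-0.5,0],[0,-1,0],[0,-1,0]],"rot":[[0,0,-0.14],[0,0,-0.28],[0,0,-0.28]],"jaw":[0,0,0]}'
```

```text
time: 1.0
ee_pos: [0.4398, 0.2969, 0.2327]
eef_rot: [0.593, 0.805, -0.002, 0.002]
ft_force: [0.4, 0.2, 0.6]
width: 0.0227
time: 1.3
ee_pos: [0.4817, 0.1911, 0.2327]
eef_rot: [0.708, 0.706, -0.003, 0.002]
ft_force: [-0.6, -0.2, 0.5]
width: 0.0025
time: 1.6
ee_pos: [0.5026, 0.0849, 0.233]
eef_rot: [0.807, 0.59, -0.003, 0.003]
ft_force: [-0.9, -0.6, -0.4]
width: 0.0003
time: 1.9
ee_pos: [0.5022, -0.021, 0.2333]
eef_rot: [0.887, 0.461, -0.004, 0.003]
ft_force: [0.0, 0.5, 0.8]
width: 0.0002
```

```bash
python3 -m inch '{"translation":[[-0.05,-0.5,0],[-0.11,-1,0],[-0.11,-1,-0.3],[-0.11,-1,-0.7],[-0.11,-1,-0.9],[-0.11,-1,-0.9]],"rot":[[0,0,-0.14],[0,0,-0.28],[0,0,-0.42],[0,0,-0.557],[0,0,-0.557],[0,0,-0.557]],"jaw":[0,0,0,0,0,0]}'
python3 - <<'E'
from h import *
a=eyes.camera("top");b=eyes.camera("scene")
c1=cv2.resize(a[190:310,290:420],None,fx=3,fy=3);c2=cv2.resize(b[150:330,270:420],None,fx=2,fy=2)
cv2.imwrite("pics/near.png",np.hstack([c1,c2]))
E
```

```text
time: 2.5
ee_pos: [0.4895, -0.12, 0.1406]
eef_rot: [0.982, 0.188, -0.007, 0.001]
ft_force: [-0.9, -0.7, -0.3]
width: 0.0005
```

View pics/near.png

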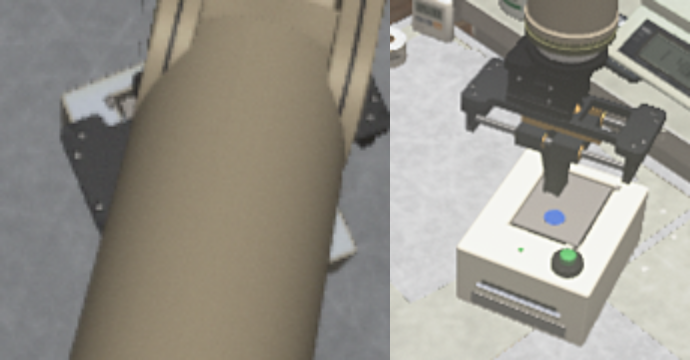

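The jaw axis is lined up across the hatch. The tip projects to (352,245) in the scene view, as expected for a point right over the mark. I'll descend gently now.

```bash
python3 -m inch '{"translation":[[0.02,0,-0.2],[0.02,0,-0.34],[0.02,0,-0.38],[0.02,0,-0.38]],"rot":[[0,0,0],[0,0,0],[0,0,0],[0,0,0]],"jaw":[0,0,0,0]}'
python3 -m inch '{"translation":[[0,0,-0.01],[0,0,-0.02],[0,0,-0.03],[0,0,-0.04],[0,0,-0.04]],"rot":[[0,0,0],[0,0,0],[0,0,0],[0,0,0],[0,0,0]],"jaw":[0,0,0,0,0]}'
```

```text
time: 3.0
ee_pos: [0.4935, -0.1205, 0.1059]
eef_rot: [0.982, 0.188, -0.005, 0.002]
ft_force: [-0.6, -0.9, 0.6]
width: 0.0005
time: 3.5
ee_pos: [0.4935, -0.1205, 0.1018]
eef_rot: [0.982, 0.188, -0.005, 0.002]
ft_force: [0.6, -0.7, 0.1]
width: 0.0001
```

```bash
python3 -m inch '{"translation":[[-0.02,-0.01,0],[-0.02,-0.01,-0.01],[-0.02,-0.01,-0.02],[-0.02,-0.01,-0.03],[-0.02,-0.01,-0.04],[-0.02,-0.01,-0.04]],"rot":[[0,0,0],[0,0,0],[0,0,0],[0,0,0],[0,0,0],[0,0,0]],"jaw":[0,0,0,0,0,0]}'
python3 -m inch '{"translation":[[0,0,-0.01],[0,0,-0.02],[0,0,-0.02]],"rot":[[0,0,0],[0,0,0],[0,0,0]],"jaw":[0,0,0]}'
```

```text
time: 4.1
ee_pos: [0.4915, -0.1215, 0.0978]
eef_rot: [0.982, 0.188, -0.005, 0.002]
ft_force: [-2.0, 0.1, 3.8]
width: 0.0007
time: 4.4
ee_pos: [0.4916, -0.1215, 0.0958]
eef_rot: [0.982, 0.188, -0.005, 0.002]
ft_force: [-1.0, 0.2, 3.8]
width: 0.0006
```

```bash
python3 -m inch '{"translation":[[0,0,-0.01],[0,0,-0.01]],"rot":[[0,0,0],[0,0,0]],"jaw":[0,0]}'
python3 -m inch '{"translation":[[0,0,-0.01],[0,0,-0.01]],"rot":[[0,0,0],[0,0,0]],"jaw":[0,0]}'
```

```text
time: 4.6
ee_pos: [0.4917, -0.1215, 0.095]
eef_rot: [0.982, 0.188, -0.005, 0.002]
ft_force: [-3.1, 1.2, 7.2]
width: 0.0005
time: 4.8
ee_pos: [0.4917, -0.1215, 0.0947]
eef_rot: [0.982, 0.188, -0.005, 0.001]
ft_force: [-5.9, 2.1, 14.6]
width: 0.0007
```

The force rose from 4 to 15 N over the last 0.3 mm, so the hatch is at its firm stop. Now I'll lift straight off it.

```bash
python3 -m inch '{"translation":[[-0.01,0,0.1],[-0.03,-0.01,0.4],[-0.03,-0.01,0.8],[-0.03,-0.01,1],[-0.03,-0.01,1],[-0.03,-0.01,1]],"rot":[[0,0,0],[0,0,0],[0,0,0],[0,0,0],[0,0,0],[0,0,0]],"jaw":[0,0,0,0,0,0]}'
python3 -m inch '{"translation":[[0,0.3,0.2],[0,0.7,0.4],[0,1,0.4],[0,1,0.4]],"rot":[[0,0,0],[0,0,0],[0,0,0],[0,0,0]],"jaw":[0,0,0,0]}'
python3 -m inch '{"translation":[[0,0.5,0],[0,1,0],[0,1,0]],"rot":[[0,0,0],[0,0,0],[0,0,0]],"jaw":[0,0,0]}'
python3 - <<'E'
from h import *
a=eyes.camera("top");b=eyes.camera("scene")
cv2.imwrite("pics/top1.png",a);cv2.imwrite("pics/scene1.png",b)
p=blob(a,*BLUE,(310,195,410,300));q=blob(b,*BLUE,(300,200,400,320));print(p,q)
if p and q: print(tri(p[0],q[0]).round(4))
c1=cv2.resize(a[150:330,120:480],None,fx=1.1,fy=1.1);c2=cv2.resize(b[150:330,270:420],None,fx=2,fy=2)
cv2.imwrite("pics/after.png",np.hstack([cv2.resize(a,(480,360)),c2]))
E
```

```text
time: 5.4
ee_pos: [0.4887, -0.1224, 0.1945]
eef_rot: [0.982, 0.188, -0.004, 0.001]
ft_force: [0.6, 0.5, -0.8]
width: 0.0006
time: 5.8
ee_pos: [0.4882, -0.0177, 0.2333]
eef_rot: [0.981, 0.191, -0.005, 0.001]
ft_force: [0.1, -0.2, 0.5]
width: 0.0004
time: 6.1
ee_pos: [0.4869, 0.0881, 0.2314]
eef_rot: [0.981, 0.195, -0.007, 0.0]
ft_force: [-0.1, 0.9, -0.7]
width: 0.0006
(array([359.13924051, 241.2278481 ]), array([44, 42, 11,  9, 79], dtype=int32)) (array([354.52380952, 244.28571429]), array([50, 43, 10,  4, 21], dtype=int32))
[ 0.5015 -0.1173  0.1203]
```

View pics/after.png

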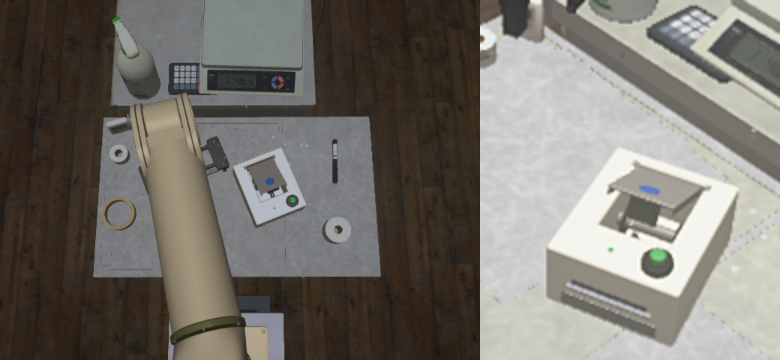

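The hatch stands ajar. The mark rose 33.6 mm and moved about 9 mm toward the hinge, which matches 0.47 rad. The hand is 0.2 m to the side, so I'll check that nothing is still moving and hand in.

```bash
python3 -m inch '{"translation":[[0,0,0],[0,0,0],[0,0,0],[0,0,0],[0,0,0]],"rot":[[0,0,0],[0,0,0],[0,0,0],[0,0,0],[0,0,0]],"jaw":[0,0,0,0,0]}'
python3 - <<'E'
from h import *
a=eyes.camera("top");b=eyes.camera("scene");p=blob(a,*BLUE,(310,195,410,300));q=blob(b,*BLUE,(300,200,400,320))
print(tri(p[0],q[0]).round(4))
a0=cv2.imread("pics/top0.png")
for n,(x0,y0,x1,y1) in dict(roll1=(425,280,475,330),roll2=(140,185,178,222),tape=(132,258,186,312),marker=(436,180,458,250)).items():
    print(n,cv2.absdiff(a,a0)[y0:y1,x0:x1].max(2).mean().round(2))
s=r.read_state();print(s["time"],s["ft_force"],np.abs(s["joint_vel"]).max())
r.close_job()
E
```

```text
time: 6.7
ee_pos: [0.4877, 0.0825, 0.2318]
eef_rot: [0.981, 0.192, -0.006, 0.001]
ft_force: [0.5, 0.9, 0.0]
width: 0.0004
[ 0.5015 -0.1173  0.1203]
roll1 3.66
roll2 3.45
tape 3.42
marker 3.43
6.8 [ 0.19476446 -0.57722219 -0.26436299] 0.0024864736634865707
the job is handed in; nothing more can be done
```

I pressed the hatch once at the blue mark with closed fingertips, down to its firm stop at about 15 N. I then lifted straight off, and the hatch popped up by itself. The job was handed in at 6.8 s.

**Hatch:** The mark ended 33–34 mm higher, at z = 0.120 m, which matches standing ajar at about 0.47 rad. It was in the same place in both checks after the lift.

**Hand and arm:** The hand was about 0.2 m to the side, with no contact force and the arm at rest.

**Left alone:** In the top-view comparison with the first picture, the label rolls, masking tape and marker show no change beyond image noise. The feed button was not approached, but I did not measure its travel. No check failed or disagreed.

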